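# Clear the view and aim the inspection mirror

### The job

The inspection camera looks into a small turning mirror and should see the red marker plate by reflection, but the open lid of the green fly box stands in the way. First close the lid fully down on its box; then turn the mirror, by the orange bar on top of it, until, by reflection, the camera looks at the red marker plate. The mirror springs back when let go, so finish while still holding it steady at that angle; leave the other things on the desk undisturbed.

Things in the scene. Friction and masses are not known exactly. Their poses are not given: they have to be found in the camera images.
- rig: fixed inspection rig: an aluminium rail 230 x 36 x 12 mm with a grey camera (48 mm wide, top at z = 106 mm) at one end and a mirror on a black turntable at the other. Origin on the desk, on the mirror's vertical turning axis; its -x axis points along the rail from the mirror to the camera, z up. The rail ends 30 mm beyond the mirror axis and 200 mm from it on the camera side
- camera_lens (a point): centre of the camera's lens, 85 mm above the desk and 150 mm from the mirror axis; it looks level along the rig's +x, straight at the mirror axis
- mirror: upright mirror in a black frame on the turntable, 84 mm wide, 8 mm thick, z = 48 to 122 mm, with the orange bar on top. Origin on its vertical turning axis at desk height; -x is the way the glass faces (glass 3 mm from the axis), y runs along the glass and the bar. At rest it faces the camera; it turns only clockwise (from above), up to 1.4 rad, against a light spring (0.04 N m/rad)
- bar_centre (a point): centre of the orange grip bar fixed on top of the mirror, on the turning axis, 144 mm above the desk. The bar is 12 mm thick across the glass, 36 mm long parallel to it, and 30 mm high (top at z = 159 mm)
- sight: no solid thing: the camera's reflected line of sight. Origin on the mirror axis 85 mm above the desk; its x axis points where the camera looks after reflection in the mirror (back at the camera when the mirror is at rest), y is level to the left of it. It swings by twice the mirror's turn
- marker_plate: fixed red marker plate with a white cross, 80 mm wide, 60 mm high, 5 mm thick (z = 55 to 115 mm) on a rod in a wooden foot 50 x 70 x 16 mm. Origin on the desk below the middle of its red face; the face looks to its -x, roughly at the mirror; y runs along its width
- marker_centre (a point): centre of the red face of the marker plate, 85 mm above the desk
- fly_box: green pocket fly box, fixed to the desk, 125 mm (x) by 85 mm (y), 28 mm high when closed. Origin under its centre, z up; it stands between the mirror and the marker plate. The lid hinge runs along its y at x = +63 mm, z = 19 mm, on the side towards the marker plate, whose face is about 100 mm beyond the hinge
- fly_box_lid (a joint): angle of the box's lid, rad: 0 = closed, about 1.4 to 1.75 at the start (standing upright). The lid is 125 mm long and 10 mm thick; open at 1.57 it stands up to 144 mm high, its outer face towards the marker plate 9 mm beyond the hinge. It stays where left near upright and sinks shut slowly by its weight (some seconds) once it leans inwards beyond about 1.0
- lid_edge (a point): middle of the lid's free edge at its outer (top) face; 125 mm from the hinge
- pliers: red-handled pliers lying on the desk, 114 x 35 x 10 mm, loose bystander; origin under its middle
- wax_tin: round tin, 46 mm across, 17 mm high, loose bystander; origin under its middle
- red_spool: red thread spool standing, 25 mm across, 34 mm high, loose bystander; origin under its middle
- pen: dark blue and teal marker pen lying, 132 x 15 x 15 mm, loose bystander; origin under its middle
- scissors: small scissors with gold bows lying, 99 x 46 x 5 mm, loose bystander; origin under its middle
- cement_bottle: small bottle with black cap and red band standing, 26 mm across, 58 mm high, loose bystander; origin under its middle

How it is judged:
On the way, in this order (a step that is already met when the one before it is completed fails the run):
1. the fly box lid is fully closed (value of joint fly_box_lid below 0.06 rad), for 0.2 s.
2. then the mirror, held by the fingers, shows the red plate to the camera (y of marker_centre in the frame of sight between -0.04 and 0.04 m and x of marker_centre in the frame of sight above 0.1 m and contact force between the fingers and mirror above 0.5 N and angular speed of mirror below 0.1 rad/s), for 0.3 s.
At the end, for the whole second after the job is handed in: The fly box lid is closed (within 0.06 rad), the camera's reflected line of sight falls on the red plate (within 40 mm of its centre sideways, i.e. anywhere on the 80 mm plate), and the fingers still hold the mirror or its bar (over 0.5 N) with the mirror still (under 0.1 rad/s) (all of step 2 and value of joint fly_box_lid below 0.06 rad); the arm keeps its last pose, push and grip.
It fails at once if a loose bystander is shifted by more than 30 mm (distance of any of pliers, wax_tin, red_spool, pen, scissors, cement_bottle from where it was at the start of the episode above 0.03 m).
It also fails if it takes over 58 s, if anything falls off the work surface, if the arm or the gripper's body presses on something with over 40 N, if the wrist force passes 120 N, or if a joint passes its speed limit or range.

### The arm

A 6-joint arm with a two-finger parallel gripper is mounted at the origin on a cart in front of the work surface, level with it; the furniture and walls round the work are solid. World frame = base frame: x ahead of the robot, y to its left, z up, the work surface at z = 0. Lengths are in m, angles in rad, forces in N, time in s.
With the tool pointing down it reaches from about 0.375 to 0.975 m from the base axis. Payload 3.8 kg.
Tool frame: the origin (TCP) lies at the very end of the fingers, on their centre line; the grasp point (between the pads) lies bot.hold_point_z behind it (bot.hold_point_z is the distance from the TCP to the grasp point, in m); z points along the fingers, y is the line along which they close (so a half turn about z gives the same grasp; the last joint's range is limited). The gripper opens to 85 mm and grips with 20 to 120 N. Pads are 22 mm wide; open, the fingers measure 114 mm over their backs; the gripper's body (76 mm by 85 mm) begins 54 mm behind the grasp point. The pads swing forward as they close: fully open they stand 13 mm farther back than shut.
Start: joints at [-1.368, 0.264, 1.604, -0, 1.274, -0.037], TCP at [0.16, -0.656, 0.231] pointing down, gripper open.
Joint ranges: [-2.63, 2.63], [-0.94, 2.18], [0.31, 2.57], [-1.31, 4.45], [0, 2.66], [-2.55, 2.55]. Speed limits (rad/s): [2.57, 2.57, 3.14, 3.14, 3.14, 3.14].

### API

Orientations are given as a rotation vector (axis times angle).
In Python, from workcell import bot gives the robot as it stands.
- The arm moves only by the shell command python3 jog.py 'ROWS' [OPENING] [FORCE]. ROWS is a JSON list of rows, 1 to 5 of them, each of 4 numbers: dx, dy, dz in m, then a turn about the tool's z in rad; each row shifts and turns the commanded pose from where the row before left it, along the tool's axes as they then stand; what a row does not reach is not made up. A row lasts 1/8 s, in which the tool goes at most 0.0625 m and 0.188 rad, less where a joint would pass 70% of its speed; a pose out of reach is approached as far as the arm can. OPENING is the opening from 0.0 (shut) to 1.0 (fully open), set as the command begins (- or left out keeps the last). The fingers move at their own pace and stop on an object; FORCE is the grip in N (left out, the last holds). Time passes only in rows, so rows that do not move let the fingers close. It prints the time, the measured TCP pose, the force, the opening and the grip force at its end.
- bot.read_state(): the state, without advancing time (a new reading comes with each control period).
- bot.read_camera(name): name is "side" or "top"; returns the picture (480x640x3 uint8, red, green, blue); there is no depth.
- bot.camera_info(name): a dict with "intrinsics" (3x3 intrinsics, pixels), "extrinsics" (4x4, takes a point from camera to world coordinates). Camera axes: x right, y down, z forward; pixel columns grow to the right and rows downward; lengths in m; the calibration is good to about 2 mm. A picture is of the moment at which its call begins. camera_info takes no time and is no camera call.
- bot.finish_job(): hands the job in; it is judged then, once.
The state is a dict: "time": time; "q": joint angles; "joint_vel": joint speeds; "joint_torque": joint torques, N m; "tool_pos": TCP position; "tcp_rot": TCP orientation; "wrist_force": force on the tool from outside, world axes, zero at the start; "torque": the same for the moment, N m; "width": opening from 0.0 (shut) to 1.0 (fully open); "grip_force": force on a finger pad.
Only numpy, scipy, OpenCV 4.12 (cv2) and the standard library are available. Lean on these libraries where they do the work, as an engineer would, in place of code of your own. Each camera call takes 0.05 s, during which the arm holds its last target. There are 200 camera calls.

## Working session

There is one attempt and no reset: what is moved stays moved. The work goes in short steps, Python scripts to look and compute and a shell command to move; the robot and the scene stay as the last step left them, time stands still between calls to the robot, and variables do not carry over. Pictures are saved under pics/ and viewed, at most 10 in all, crops included, and the job is handed in when it is done.

```bash
ls; mkdir -p pics; python3 - <<'E'
from workcell import bot
import cv2,numpy as np
for n in("side","top"):
    im=bot.read_camera(n);cv2.imwrite(f"pics/{n}0.png",im[:,:,::-1])
    c=bot.camera_info(n);print(n,np.round(c["intrinsics"],1).tolist(),np.round(c["extrinsics"],3).tolist())
s=bot.read_state();print(s["time"],s["tool_pos"],s["tcp_rot"],s["width"],bot.hold_point_z)
E
```

```text
jog.py
pics
workcell.py
side [[450.5, 0.0, 322.0], [0.0, 450.5, 240.4], [0.0, 0.0, 1.0]] [[-0.897, -0.277, 0.344, 0.17], [-0.442, 0.536, -0.719, 0.72], [0.015, -0.797, -0.603, 0.725], [0.0, 0.0, 0.0, 1.0]]
top [[447.3, 0.0, 320.4], [0.0, 447.3, 234.5], [0.0, 0.0, 1.0]] [[-0.028, -0.994, 0.108, 0.396], [-1.0, 0.027, -0.011, 0.01], [0.008, -0.109, -0.994, 1.067], [0.0, 0.0, 0.0, 1.0]]
0.1 [ 0.16017027 -0.65502529  0.23005529] [-3.11697187e+00 -3.75471537e-01  2.28675377e-04] 1.001605879154408 0.0187
```

View pics/side0.png

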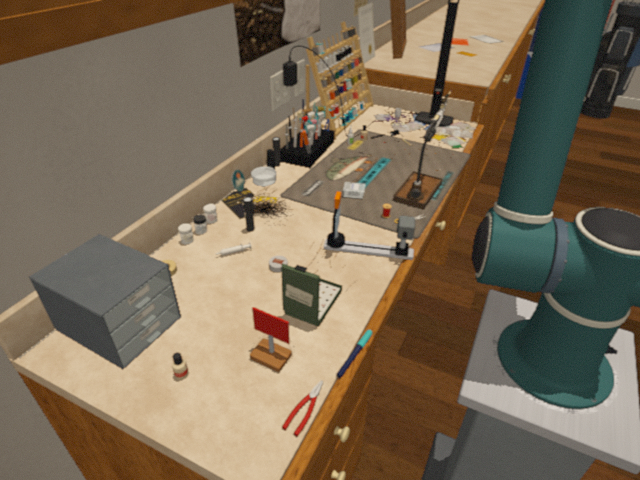

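View pics/top0.png

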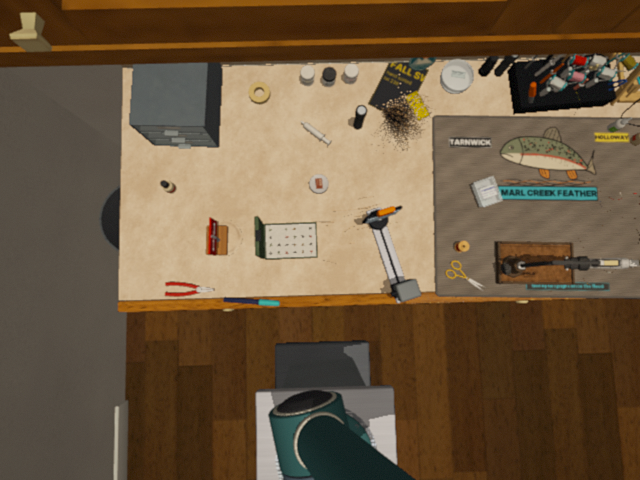

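The side view shows the lid upright at about (300,290), the red plate at (270,325) and the orange bar at (338,200). In the top view they are at (260,238), (213,235) and (385,213), with the rig camera at (404,290). Next I measure them.

```bash
cat > h.py <<'E'
from workcell import bot
import cv2,numpy as np
I={n:bot.camera_info(n) for n in("side","top")}
def ray(n,uv):
    K=I[n]["intrinsics"];T=np.array(I[n]["extrinsics"]);d=T[:3,:3]@np.linalg.solve(K,[uv[0],uv[1],1]);return T[:3,3],d
def plane(n,uv,z):
    o,d=ray(n,uv);return o+d*(z-o[2])/d[2]
def tri(a,b):
    o1,d1=ray("side",a);o2,d2=ray("top",b)
    s=np.linalg.lstsq(np.c_[d1,-d2],o2-o1,rcond=None)[0];p,q=o1+s[0]*d1,o2+s[1]*d2
    return (p+q)/2,np.linalg.norm(p-q)
def proj(n,p):
    T=np.array(I[n]["extrinsics"]);c=T[:3,:3].T@(np.array(p)-T[:3,3]);u=np.array(I[n]["intrinsics"])@c;return u[:2]/u[2]
def blob(im,lo,hi,box):
    x0,y0,x1,y1=box;m=cv2.inRange(cv2.cvtColor(im[y0:y1,x0:x1],cv2.COLOR_RGB2HSV),lo,hi)
    n,l,s,c=cv2.connectedComponentsWithStats(m);k=1+np.argmax(s[1:,4])
    pts=np.argwhere(l==k)[:,::-1]+[x0,y0]
    return c[k]+[x0,y0],s[k,4],cv2.minAreaRect(pts.astype(np.float32)),pts
E
python3 - <<'E'
from h import *
np.set_printoptions(precision=3,suppress=True)
T=bot.read_camera("top");S=bot.read_camera("side")
o=(5,150,120);o2=(22,255,255)
bt=blob(T,o,o2,(365,195,410,230));bs=blob(S,o,o2,(325,185,350,215))
print("bar",bt[:3],bs[:3],tri(bs[0],bt[0]),plane("top",bt[0],.155))
r=blob(T,(0,180,80),(6,255,255),(195,205,240,265));rs=blob(S,(0,180,80),(6,255,255),(240,295,300,350))
print("plate",r[:3],rs[:3],tri(rs[0],r[0]),cv2.boxPoints(rs[2]))
cv2.imwrite("pics/t1.png",cv2.resize(T[180:310,190:430,::-1],None,fx=3.3,fy=3.3,interpolation=cv2.INTER_CUBIC))
cv2.imwrite("pics/s1.png",cv2.resize(S[180:380,230:430,::-1],None,fx=3,fy=3,interpolation=cv2.INTER_CUBIC))
E
```

```text
bar (array([386.231, 210.808]), np.int32(104), ((386.4459533691406, 210.8243408203125), (5.955239295959473, 18.012760162353516), 72.89727020263672)) (array([337.241, 198.954]), np.int32(87), ((337.0, 199.5), (17.0, 6.0), 90.0)) (array([ 0.542, -0.139,  0.145]), np.float64(0.00036480042244895394)) [ 0.541 -0.137  0.155]
plate (array([210.975, 237.77 ]), np.int32(122), ((212.0, 236.0), (36.0, 6.0), 90.0)) (array([270.711, 324.514]), np.int32(654), ((270.2586364746094, 324.3966064453125), (44.644195556640625, 19.4333553314209), 23.198591232299805)) (array([0.503, 0.239, 0.089]), np.float64(0.001247728269724949)) [[245.914 324.535]
 [253.569 306.672]
 [294.603 324.259]
 [286.948 342.121]]
```

View pics/t1.png

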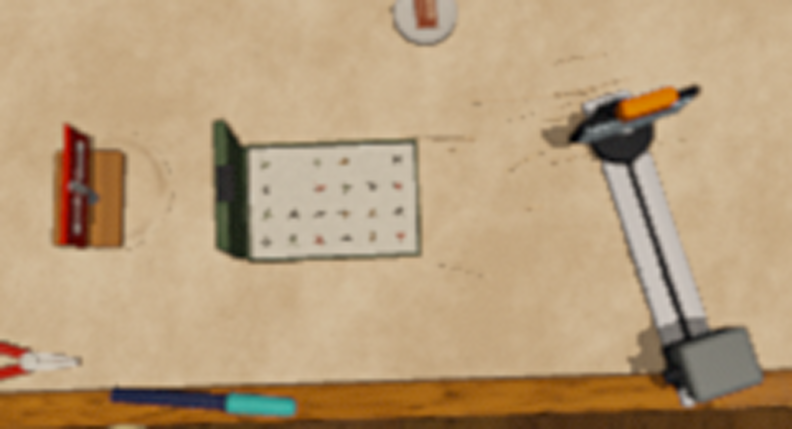

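View pics/s1.png

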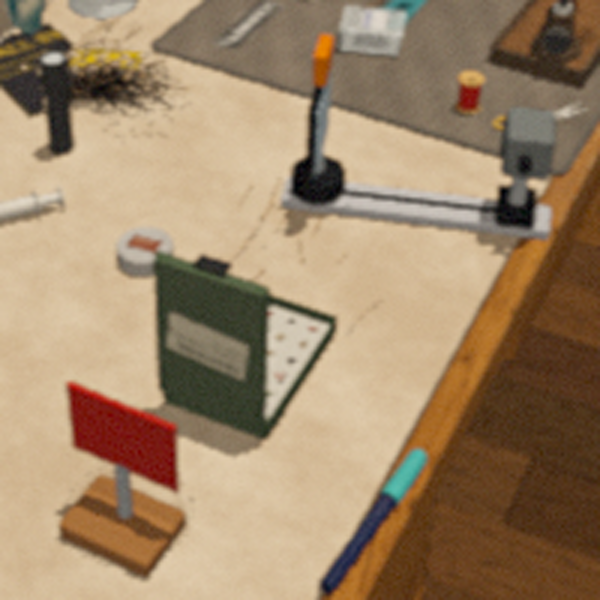

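The top crop shows the plate at (75,185), the lid's top edge at x≈220, the box floor from (248,147) to (421,254), and the rig camera at (718,363). The side crop gives four clear corners each for the plate and the lid.

```bash
python3 - <<'E'
from h import *
np.set_printoptions(precision=3,suppress=True)
t=lambda u,v:(u/3.3+190-.35,v/3.3+180-.35)
s=lambda u,v:(u/3+230-.33,v/3+180-.33)
print("plate top",plane("side",s(68,383),.115),plane("side",s(178,430),.115),"bot",plane("side",s(72,440),.055),plane("side",s(178,488),.055))
print("plate top(top)",plane("top",t(66,125),.115),plane("top",t(60,245),.115))
print("lid top outer side",[plane("side",s(*p),.144) for p in((155,255),(268,292))])
print("lid top tri",tri(s(155,255),t(214,121)),tri(s(268,292),t(219,250)))
print("lid bottom side",[plane("side",s(*p),.01) for p in((163,397),(267,437))])
print("box front edge",[plane("top",t(*p),.018) for p in((417,138),(421,254),(245,146),(249,260))])
print("cam top corners",[plane("top",t(*p),.106) for p in((678,350),(745,325),(762,370),(697,402))])
print("rail",[plane("top",t(*p),.012) for p in((605,165),(660,345),(648,158),(705,322))])
for n,p in dict(tin=(425,15),).items(): print(n,plane("top",t(*p),.017))
print("pen",[plane("top",t(*p),.008) for p in((112,395),(295,407))],"spool",plane("top",(462,246),.034),"bottle",plane("top",(167,186),.05))
E
```

```text
plate top [0.542 0.238 0.115] [0.462 0.241 0.115] bot [0.548 0.233 0.055] [0.467 0.237 0.055]
plate top(top) [0.543 0.236 0.115] [0.465 0.24  0.115]
lid top outer side [array([0.538, 0.136, 0.144]), array([0.455, 0.134, 0.144])]
lid top tri (array([0.538, 0.136, 0.144]), np.float64(4.3040757401002404e-05)) (array([0.456, 0.133, 0.143]), np.float64(0.0013303233948791797))
lid bottom side [array([0.538, 0.136, 0.01 ]), array([0.453, 0.136, 0.01 ])]
box front edge [array([0.542, 0.008, 0.018]), array([0.458, 0.007, 0.018]), array([0.539, 0.131, 0.018]), array([0.458, 0.129, 0.018])]
cam top corners [array([ 0.386, -0.157,  0.106]), array([ 0.401, -0.201,  0.106]), array([ 0.372, -0.211,  0.106]), array([ 0.353, -0.168,  0.106])]
rail [array([ 0.519, -0.127,  0.012]), array([ 0.389, -0.161,  0.012]), array([ 0.523, -0.158,  0.012]), array([ 0.405, -0.194,  0.012])]
tin [ 0.632 -0.001  0.017]
pen [array([0.365, 0.229, 0.008]), array([0.353, 0.099, 0.008])] spool [ 0.473 -0.329  0.034] bottle [0.629 0.349 0.05 ]
```

Checked against the given sizes: the lid is 83 mm wide, its top is at z=.143, and the plate is 80 mm wide. Key positions:
- The lid's outer face is at y≈.135.
- The marker is at about (.504,.236).
- The mirror axis is at about (.542,-.138), and the rig heading is about 15.8°, so the mirror must turn about 50° clockwise.

I'm moving over the gap behind the lid with the gripper shut.

```bash
python3 jog.py '[[0.035,-0.049,0,0],[0.035,-0.049,0,0],[0.035,-0.049,0,0],[0.035,-0.049,0,0],[0.035,-0.049,0,0]]' 0.0 30
python3 jog.py '[[0.035,-0.049,0,0],[0.035,-0.049,0,0],[0.035,-0.049,0,0],[0.035,-0.049,0,0],[0.035,-0.049,0,0]]'
python3 jog.py '[[0.035,-0.049,0,0],[0.035,-0.049,0,0],[0.035,-0.049,0,0],[0.035,-0.049,0,0],[0.035,-0.049,0,0]]'
python3 jog.py '[[0,0,0,-0.17],[0,0,0,-0.17],[0,0,0,-0.17],[0,0,0,-0.17],[0,0,0,-0.17]]'
python3 jog.py '[[0,0,0,-0.16],[0,0,0,-0.16],[0,0,0,-0.16],[0,0,0,0],[0,0,0,0]]'
python3 -c "
from h import *
s=bot.read_state();print(s['tool_pos'],cv2.Rodrigues(s['tcp_rot'])[0].round(3),s['q'])"
```

```text
time: 0.82
tool_pos: [0.2725, -0.3743, 0.2312]
tcp_rot: [3.119, 0.375, 0.001]
wrist_force: [0.8, -0.6, -0.2]
width: -0.001
grip_force: 0.0
time: 1.45
tool_pos: [0.3843, -0.0947, 0.2316]
tcp_rot: [3.118, 0.375, 0.002]
wrist_force: [0.8, -0.1, -0.4]
width: -0.001
grip_force: 0.0
time: 2.08
tool_pos: [0.4961, 0.1851, 0.2313]
tcp_rot: [3.119, 0.377, 0.001]
wrist_force: [0.7, -1.6, 0.5]
width: -0.0
grip_force: 0.0
time: 2.7
tool_pos: [0.4955, 0.183, 0.2311]
tcp_rot: [-2.682, -1.636, 0.001]
wrist_force: [0.2, -0.4, 0.3]
width: 0.004
grip_force: 0.0
time: 3.32
tool_pos: [0.4956, 0.1829, 0.2311]
tcp_rot: [-2.225, -2.217, 0.0]
wrist_force: [0.7, 0.1, -0.1]
width: 0.001
grip_force: 0.0
[0.49560293 0.18294628 0.2311448 ] [[ 0.004  1.    -0.   ]
 [ 1.    -0.004 -0.   ]
 [-0.    -0.    -1.   ]] [ 3.06464263e-01 -1.43773052e-02  1.91536921e+00  1.18649838e-05
  1.24087265e+00  3.10049044e-01]
```

```bash
python3 jog.py '[[0,0,0.04,0],[0,0,0.04,0],[0,0,0.036,0],[0,0,0,0]]'
python3 jog.py '[[-0.025,0,0,0],[-0.025,0,0,0],[-0.025,0,0,0],[-0.02,0,0,0]]'
python3 jog.py '[[-0.02,0,0,0],[-0.02,0,0,0],[0,0,0,0]]'
python3 - <<'E'
from h import *
cv2.imwrite("pics/s2.png",bot.read_camera("side")[100:400,180:480,::-1].repeat(2,0).repeat(2,1))
E
```

```text
time: 3.82
tool_pos: [0.4927, 0.182, 0.1121]
tcp_rot: [-2.222, -2.216, 0.01]
wrist_force: [-0.3, 0.1, 0.4]
width: -0.001
grip_force: 0.0
time: 4.32
tool_pos: [0.4972, 0.0875, 0.1178]
tcp_rot: [2.223, 2.217, 0.005]
wrist_force: [0.2, 0.8, 0.4]
width: 0.002
grip_force: 0.2
time: 4.7
tool_pos: [0.4971, 0.0472, 0.1175]
tcp_rot: [2.224, 2.216, 0.004]
wrist_force: [0.8, 0.1, -0.7]
width: -0.001
grip_force: 0.0
```

View pics/s2.png

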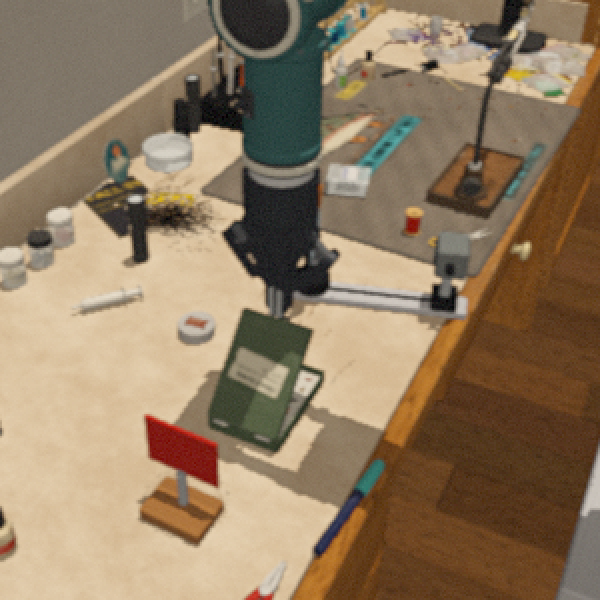

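The lid leans inward and the fingertips, at about (278,305) in the crop, sit just past its free edge at (275,318). I'll check whether the lid is sinking.

```bash
cat > lid.py <<'E'
from h import *
S=bot.read_camera("side")
# lid angle: try projected lid-edge line against green mask extents
m=cv2.inRange(cv2.cvtColor(S,cv2.COLOR_RGB2HSV),(35,40,20),(85,255,110))[230:345,260:350]
n,l,s,c=cv2.connectedComponentsWithStats(m);k=1+np.argmax(s[1:,4]);x,y,w,h=s[k,:4]
print(bot.read_state()["time"],"green box",x+260,y+230,w,h)
for a in(1.0,.9,.8,.7,.6,.4,.2,0.):
    p=[proj("side",(X,.131-.125*np.cos(a)+.009*np.sin(a),.019+.125*np.sin(a)+.009*np.cos(a))) for X in(.540,.456)]
    print(a,np.round(p).tolist(),end=";")
E
python3 lid.py; python3 jog.py '[[0,0,0,0],[0,0,0,0],[0,0,0,0],[0,0,0,0],[0,0,0,0]]'; python3 lid.py
```

```text
4.8 green box 285 255 56 70
1.0 [[296.0, 252.0], [332.0, 264.0]];0.9 [[299.0, 252.0], [334.0, 263.0]];0.8 [[301.0, 252.0], [336.0, 263.0]];0.7 [[303.0, 253.0], [338.0, 264.0]];0.6 [[305.0, 254.0], [339.0, 265.0]];0.4 [[308.0, 258.0], [342.0, 269.0]];0.2 [[310.0, 263.0], [343.0, 274.0]];0.0 [[311.0, 270.0], [343.0, 281.0]];time: 5.42
tool_pos: [0.4956, 0.048, 0.1152]
tcp_rot: [-2.222, -2.22, 0.0]
wrist_force: [-0.5, -0.4, 1.1]
width: 0.001
grip_force: 0.0
5.475 green box 285 256 51 69
1.0 [[296.0, 252.0], [332.0, 264.0]];0.9 [[299.0, 252.0], [334.0, 263.0]];0.8 [[301.0, 252.0], [336.0, 263.0]];0.7 [[303.0, 253.0], [338.0, 264.0]];0.6 [[305.0, 254.0], [339.0, 265.0]];0.4 [[308.0, 258.0], [342.0, 269.0]];0.2 [[310.0, 263.0], [343.0, 274.0]];0.0 [[311.0, 270.0], [343.0, 281.0]];
```

```bash
python3 jog.py '[[0,0,-0.03,0],[0.02,0,0,0],[0,0,0,0],[0,0,0,0],[0,0,0,0]]'
python3 jog.py '[[0,0,0,0],[0,0,0,0],[0,0,0,0],[0,0,0,0],[0,0,0,0]]'
python3 - <<'E'
from h import *
cv2.imwrite("pics/s3.png",bot.read_camera("side")[200:350,240:440,::-1].repeat(3,0).repeat(3,1))
E
```

```text
time: 6.1
tool_pos: [0.4952, 0.0675, 0.1448]
tcp_rot: [-2.223, -2.22, 0.001]
wrist_force: [0.2, -0.5, 0.9]
width: -0.0
grip_force: 0.0
time: 6.72
tool_pos: [0.4956, 0.068, 0.1453]
tcp_rot: [2.222, 2.22, 0.0]
wrist_force: [-0.2, -0.1, 0.3]
width: 0.001
grip_force: 0.0
```

View pics/s3.png

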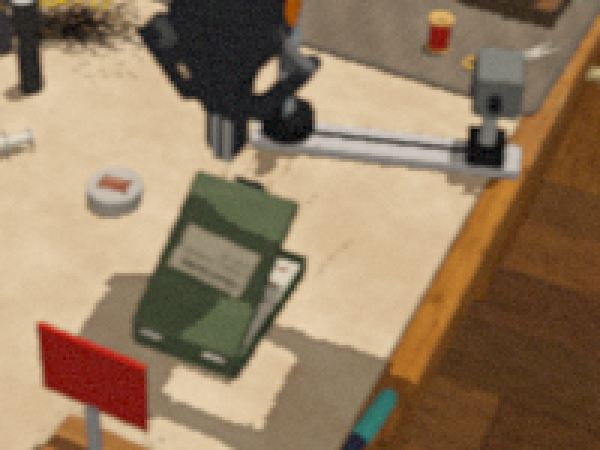

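The lid is sinking shut on its own and the gripper is clear of it. I'll go above the bar meanwhile.

```bash
python3 jog.py '[[0,0,-0.04,0],[-0.03,0,-0.025,0],[-0.06,0.015,0,0],[-0.06,0.015,0,0],[-0.055,0.015,0,0]]' 1.0
python3 jog.py '[[0,0,0,-0.138],[0,0,0,-0.138],[0,0,0,0],[0,0,0,0],[0,0,0,0]]'
python3 lid.py
python3 - <<'E'
from h import *
s=bot.read_state();print(s['tool_pos'],cv2.Rodrigues(s['tcp_rot'])[0].round(3),s['q'],s["width"])
E
```

```text
time: 7.4
tool_pos: [0.5408, -0.139, 0.2107]
tcp_rot: [2.222, 2.22, 0.001]
wrist_force: [0.8, 0.2, 0.0]
width: 0.996
grip_force: 0.0
time: 8.02
tool_pos: [0.5404, -0.1368, 0.2103]
tcp_rot: [1.897, 2.504, 0.0]
wrist_force: [-0.4, -0.1, 0.5]
width: 0.994
grip_force: 0.0
8.075 green box 286 263 55 62
1.0 [[296.0, 252.0], [332.0, 264.0]];0.9 [[299.0, 252.0], [334.0, 263.0]];0.8 [[301.0, 252.0], [336.0, 263.0]];0.7 [[303.0, 253.0], [338.0, 264.0]];0.6 [[305.0, 254.0], [339.0, 265.0]];0.4 [[308.0, 258.0], [342.0, 269.0]];0.2 [[310.0, 263.0], [343.0, 274.0]];0.0 [[311.0, 270.0], [343.0, 281.0]];[ 0.54043392 -0.13679947  0.21034927] [[-0.271  0.963  0.   ]
 [ 0.963  0.271 -0.   ]
 [-0.     0.    -1.   ]] [-2.92597856e-01  5.67784450e-02  1.88188320e+00 -6.43125009e-06
  1.20278226e+00 -5.67126500e-01] 1.004658542785765
```

```bash
python3 jog.py '[[0,0,0.04,0],[0,0,0.02,0],[0,0,0.02,0],[0,0,0,0],[0,0,0,0]]'
python3 jog.py '[[0,0,0,0],[0,0,0,0],[0,0,0,0],[0,0,0,0],[0,0,0,0]]'
python3 jog.py '[[0,0,0,0],[0,0,0,0],[0,0,0,0],[0,0,0,0],[0,0,0,0]]'
python3 jog.py '[[0,0,0,0],[0,0,0,0],[0,0,0,0],[0,0,0,0],[0,0,0,0]]'
python3 lid.py
python3 - <<'E'
from h import *
a=bot.read_camera("side")[180:340,240:440,::-1]
b=bot.read_camera("top")[180:320,230:430,::-1]
cv2.imwrite("pics/s4.png",cv2.resize(np.vstack([a,b]),None,fx=2,fy=2,interpolation=cv2.INTER_CUBIC)[:600])
E
```

```text
time: 8.7
tool_pos: [0.5409, -0.1371, 0.1311]
tcp_rot: [1.895, 2.504, 0.001]
wrist_force: [0.6, 0.4, 0.1]
width: 0.995
grip_force: 0.0
time: 9.32
tool_pos: [0.5404, -0.1371, 0.1303]
tcp_rot: [-1.896, -2.505, 0.0]
wrist_force: [-0.5, -0.1, 1.0]
width: 0.999
grip_force: 0.0
time: 9.95
tool_pos: [0.5404, -0.1371, 0.1303]
tcp_rot: [-1.896, -2.505, 0.0]
wrist_force: [0.0, -0.3, -0.6]
width: 0.998
grip_force: 0.0
time: 10.58
tool_pos: [0.5404, -0.1371, 0.1303]
tcp_rot: [1.896, 2.505, 0.0]
wrist_force: [-0.5, 0.2, -0.6]
width: 1.005
grip_force: 0.0
10.625 green box 286 273 55 52
1.0 [[296.0, 252.0], [332.0, 264.0]];0.9 [[299.0, 252.0], [334.0, 263.0]];0.8 [[301.0, 252.0], [336.0, 263.0]];0.7 [[303.0, 253.0], [338.0, 264.0]];0.6 [[305.0, 254.0], [339.0, 265.0]];0.4 [[308.0, 258.0], [342.0, 269.0]];0.2 [[310.0, 263.0], [343.0, 274.0]];0.0 [[311.0, 270.0], [343.0, 281.0]];
```

View pics/s4.png

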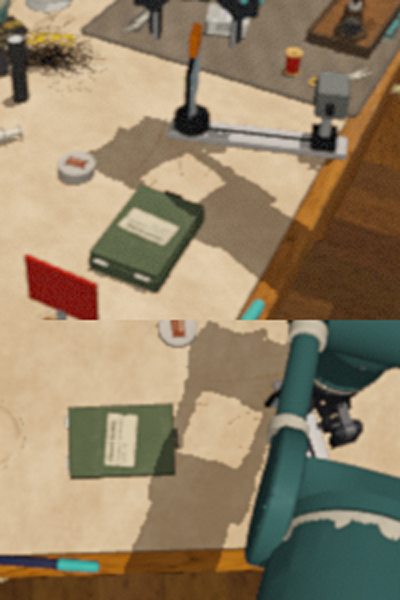

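The lid lies flat on the box in both views, and the open fingers straddle the bar at (195,45). Closing on it.

```bash
python3 jog.py '[[0,0,0,0],[0,0,0,0],[0,0,0,0],[0,0,0,0],[0,0,0,0]]' 0.0 30
python3 lid.py | head -1
python3 -c "
from h import *
s=bot.read_state();print(s['wrist_force'],s['torque'],s['tool_pos'],s['q'][5])"
```

```text
time: 11.35
tool_pos: [0.5399, -0.1371, 0.1304]
tcp_rot: [-1.895, -2.504, 0.001]
wrist_force: [-3.1, -1.3, 2.4]
width: 0.14
grip_force: 32.8
11.4 green box 286 273 55 52
[-2.2915642  -0.08994983  2.53416181] [-0.0426673  0.3542099  0.0201274] [ 0.53993796 -0.13711863  0.13035072] -0.5680678321936283
```

```bash
python3 jog.py '[[0,0,0,0.15],[0,0,0,0.15],[0,0,0,0.15],[0,0,0,0.14],[0,0,0,0.14]]'
python3 jog.py '[[0,0,0,0.143],[0,0,0,0],[0,0,0,0],[0,0,0,0],[0,0,0,0]]'
python3 lid.py | head -1
python3 - <<'E'
from h import *
s=bot.read_state();R=cv2.Rodrigues(s['tcp_rot'])[0];print("heading",np.degrees(np.arctan2(R[1,1],R[0,1])),s['tool_pos'],s['wrist_force'],s['grip_force'])
S=bot.read_camera("side");T=bot.read_camera("top")
cv2.imwrite("pics/s5.png",cv2.resize(S[150:300,260:460,::-1],None,fx=4,fy=4,interpolation=cv2.INTER_CUBIC))
cv2.imwrite("pics/t5.png",cv2.resize(T[150:310,190:480,::-1],None,fx=2.7,fy=2.7,interpolation=cv2.INTER_CUBIC))
E
```

```text
time: 12.02
tool_pos: [0.5397, -0.1371, 0.1304]
tcp_rot: [-2.668, -1.657, 0.002]
wrist_force: [-4.1, 0.1, 3.4]
width: 0.134
grip_force: 32.9
time: 12.65
tool_pos: [0.5397, -0.1371, 0.1304]
tcp_rot: [-2.775, -1.472, 0.002]
wrist_force: [-5.3, 0.3, 5.5]
width: 0.129
grip_force: 33.0
12.7 green box 286 273 56 52
heading -34.10350897021873 [ 0.53969417 -0.13709032  0.13033551] [-4.89163559  0.26998085  4.41799911] 32.995010018348694
```

View pics/s5.png

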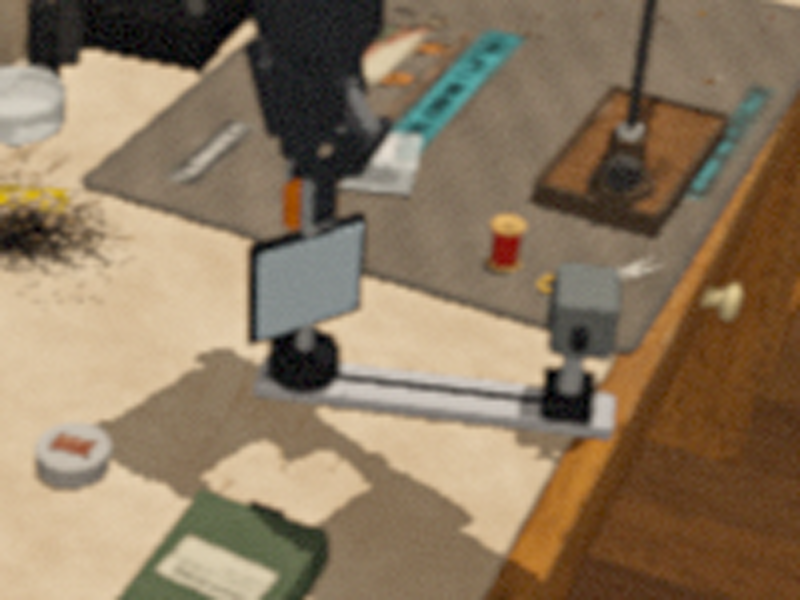

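View pics/t5.png

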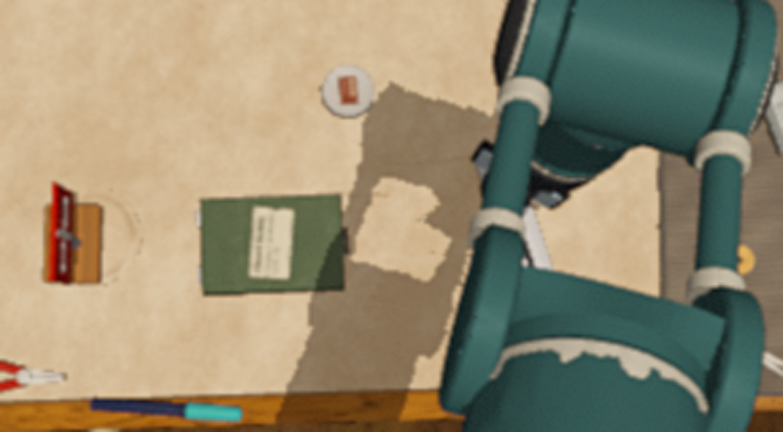

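The mirror glass now faces the plate, with corners at (250,245), (366,215), (255,340) and (362,288). The lens is at (580,337), the lid is shut and nothing else has moved. I'll check the angle from these pixels.

```bash
python3 - <<'E'
from h import *
s=lambda u,v:((u+.5)/4+260-.5,(v+.5)/4+150-.5)
for a,b,z in(((250,245),(366,215),.122),((255,340),(362,288),.048)):
    p,q=plane("side",s(*a),z),plane("side",s(*b),z);d=p-q;print(np.linalg.norm(d),"normal heading",np.degrees(np.arctan2(d[1],d[0]))-90,(p+q)/2)
L=plane("side",s(580,337),.085);A=np.array([.541,-.138]);v=A-L[:2];print(L,np.linalg.norm(v),"rig",np.degrees(np.arctan2(v[1],v[0])))
for z,pp in((.012,((270,392),(612,435))),):
    p,q=[plane("side",s(*x),z) for x in pp];v=p-q;print("rail",np.linalg.norm(v),np.degrees(np.arctan2(v[1],v[0])))
E
```

```text
0.08063647844002853 normal heading -37.58312150460801 [ 0.5420374  -0.13827367  0.122     ]
0.09238357297745375 normal heading -23.81777556021298 [ 0.54555753 -0.15338284  0.048     ]
[ 0.36988436 -0.15866959  0.085     ] 0.17235949178968102 rig 6.887564182729424
rail 0.21746866753463792 15.726825929246342
```

```bash
python3 - <<'E'
from h import *
S=bot.read_camera("side")
m=blob(S,(90,20,120),(115,110,255),(318,200,356,240));g=cv2.boundingRect(m[3].astype(np.int32));print("glass area",m[1],m[0],g)
A=np.array([.541,-.138])
for h in(-40,-37,-34,-31,-28):
    a=np.radians(h);n=np.array([np.cos(a),np.sin(a)]);t=np.array([-n[1],n[0]])
    P=np.array([proj("side",[*(A-.003*n+e*.039*t),z]) for z in(.119,.051) for e in(1,-1)])[[0,1,3,2]]
    print(h,P.round(1).tolist(),"area",cv2.contourArea(P.astype(np.float32)))
E
```

```text
glass area 2 [347.5 225.5] (347, 225, 2, 2)
-40 [[323.1, 212.2], [351.8, 205.6], [350.3, 227.8], [322.7, 234.7]] area 623.6166116315871
-37 [[323.6, 212.6], [351.5, 205.2], [350.0, 227.4], [323.1, 235.2]] area 606.2912089924794
-34 [[324.0, 213.0], [351.1, 204.8], [349.7, 227.0], [323.5, 235.6]] area 587.2948583087418
-31 [[324.5, 213.4], [350.7, 204.4], [349.3, 226.6], [324.0, 236.0]] area 566.6800238890573
-28 [[325.0, 213.8], [350.2, 204.0], [348.8, 226.2], [324.5, 236.4]] area 544.5046912245452
```

```bash
python3 - <<'E'
from h import *
S=bot.read_camera("side");c=S[220,338].astype(int);print(c)
m=((np.abs(S.astype(int)-c).max(2)<25)*255).astype(np.uint8);m[:200]=0;m[242:]=0;m[:,:318]=0;m[:,356:]=0
n,l,st,_=cv2.connectedComponentsWithStats(m);k=l[220,338];q=l==k;print("area",q.sum(),st[k])
cols=range(326,348,1);top=[np.argwhere(q[:,u]).min() for u in cols];bot_=[np.argwhere(q[:,u]).max() for u in cols]
ft,fb=np.polyfit(cols,top,1),np.polyfit(cols,bot_,1);print("slopes",ft[0],fb[0],"rows@338",np.polyval(ft,338),np.polyval(fb,338))
A=np.array([.541,-.138])
for h in(-40,-37,-34,-31,-28):
    a=np.radians(h);nn=np.array([np.cos(a),np.sin(a)]);t=np.array([-nn[1],nn[0]])
    P=np.array([proj("side",[*(A-.003*nn+e*.039*t),z]) for z in(.119,.051) for e in(1,-1)])
    print(h,[(P[i+1]-P[i])[1]/(P[i+1]-P[i])[0] for i in(0,2)])
E
```

```text
[134 141 141]
area 517 [325 206  26  29 517]
slopes -0.3111236589497425 -0.3156408808582713 rows@338 209.76058723884807 229.57199322416722
-40 [np.float64(-0.2315861295925447), np.float64(-0.24953062764589287)]
-37 [np.float64(-0.26758970297294815), np.float64(-0.2880800475006521)]
-34 [np.float64(-0.3056925678461673), np.float64(-0.3288677514415627)]
-31 [np.float64(-0.3463137034327178), np.float64(-0.37234044710819625)]
-28 [np.float64(-0.38995923991914927), np.float64(-0.41903749871298884)]
```

The measured slopes (-0.311 and -0.316) match a heading of about -34°, which is the target. The lid is shut and the grip is steady, so I'm handing in.

```bash
python3 jog.py '[[0,0,0,0],[0,0,0,0],[0,0,0,0],[0,0,0,0]]'; python3 -c "
from workcell import bot
print(bot.finish_job())"
```

```text
time: 13.4
tool_pos: [0.5397, -0.1371, 0.1304]
tcp_rot: [-2.775, -1.472, 0.002]
wrist_force: [-4.9, 0.4, 3.9]
width: 0.135
grip_force: 33.0
the job is handed in; nothing more can be done
None
```

I closed the lid, turned the mirror about 50° clockwise so the camera should see the red plate, and handed the job in at about 13.4 s with the bar still gripped at 33 N; the hand-in gave no verdict.

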